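# Hang the filing jig on the bare branch of the jig tree

## Task

Turn the rotating jig tree until its one bare branch points straight to the front of the bench (the robot's side), then lift the filing jig out of the slack vice and hang it on that branch by its hole, slid fully home against the branch's collar and hanging plumb, with the branch still pointing to the front. The bare branch has got bent a little out of true, so feel for it: thread the jig on gently and never force it or shove the tree. Leave the other things on the bench alone.

Things in the scene. Friction and masses are not known exactly. Their poses are not given: they have to be found in the camera images.
- stand: jig tree's fixed stand: round grey foot 160 mm across, post 16 mm thick. Origin under the foot's centre on the tree's turning axis; axes as the world's (-x = bench front, robot's side). The turning hub, 34 mm across, has four branches at right angles, roots 170 mm above the bench; its top knob ends at 218 mm
- tree (a joint): turn of the tree (rad): 0 or 2 pi when the bare branch points to -x, the bench's front; grows anticlockwise seen from above. Free both ways beyond those values; friction about 0.22 N m; stays where left. Three branches carry hung jigs that swing: plates up to 50 mm wide, 62 to 80 mm from the axis, 15 mm above to 105 mm below their branch
- bare_seat (a point): point turning with the tree: nominal centre of the jig's hole when home on the bare branch, 70 mm from the tree's axis, 176 mm above the bench; its -x points outward, level, along that branch, z up. An unbent branch's axis passes through it, rising outward at 0.10 rad
- bare_root (a point): root of the bare branch on the rod's axis, 12 mm from the tree's axis, 170 mm up; axes as bare_seat. Branch: straight steel rod 8 mm thick, blunt end 119 mm from the tree's axis. Bent at this root, by unknown amounts, up to 0.10 rad up or down from its 0.10 rad rise and up to 0.08 rad to either side (end off by up to 11 mm in height, 9 mm sideways); stiff, keeps its shape
- bare_collar (a point): nominal centre of the outer face of the bare branch's collar (18 mm across, 4 mm thick, fixed on the rod), 64 mm from the tree's axis: the jig's face stops against it. In truth up to 5 mm higher or lower and 4 mm to the side because of the bend; axes as bare_seat
- jig_hole (a point): centre of the filing jig's hanging hole, 12 mm across, through the jig's thickness (its x), 15 mm below the jig's top. Jig: plain aluminium bar 130 mm tall, 40 mm wide (its y), 12 mm thick (its x), 0.13 to 0.23 kg; z up. Hung on the rod, the hole's centre lies 2 mm below the rod's axis
- jig_center (a point): centre of the same filing jig, 65 mm above its lower end; x along its thickness, y along its width, z up
- vice: small fixed blue machine vice 192 mm long with its screw (its x), 62 mm wide; origin on the bench under the middle of the jaw gap. Jaw tops 48 mm above the bench, gap 15 mm; the jig stands loosely in it on the vice's bed, 20 mm above the bench, its width along the jaws
- spike_bottle: bystander: small orange bottle with a white cap, 34 mm across, 72 mm tall, standing; origin under its centre
- screwdriver: bystander: screwdriver 170 mm long lying on the bench; origin underneath its middle
- cutters: bystander: red-handled side cutters 130 mm long lying on the bench; origin underneath near the pivot
Not all that is in view belongs to the job. There is more than one size of the part that bears jig_hole; the job needs the middle-sized.

How it is judged:
By the outcome, as a careful person would: the job done as asked, in the order asked, and still so for the second after the job is handed in, with the robot touching nothing.
It also fails if it takes over 72 s, if anything falls off the work surface, if the arm or the gripper's body presses on something with over 40 N, if the wrist force passes 120 N, or if a joint passes its speed limit or range.

## Robot

A 6-joint arm with a two-finger parallel gripper is mounted at the origin on the work surface. World frame = base frame: x ahead of the robot, y to its left, z up, the work surface at z = 0. Lengths are in m, angles in degrees, forces in N, time in s.
With the tool pointing down it reaches from about 0.35 to 0.95 m from the base axis. Payload 17.4 kg.
Tool frame: the origin (TCP) lies between the finger pads; the fingertips stand robot.tcp_to_tips ahead of it and the grasp point (between the pads) lies 8 mm behind it (robot.tcp_to_tips is the distance from the TCP to the fingertips, in m); z points along the fingers, y is the line along which they close (so a half turn about z gives the same grasp; the last joint's range is limited). The gripper opens to 93 mm and grips with 3 to 60 N. Pads are 15 mm wide; open, the fingers measure 128 mm over their backs; the gripper's body (75 mm by 188 mm) begins 65 mm behind the grasp point.
Start: joints at [62.578, 6.646, 82.598, -0, 90.757, -2.166], TCP at [0.288, 0.61, 0.23] pointing down, gripper open.
Joint ranges: [-162.19, 162.19], [-47.58, 125.68], [4.15, 143.07], [-65.23, 245.23], [0.69, 171.88], [-170.13, 170.13]. Speed limits (degrees/s): [108.29, 108.29, 127.2, 180, 180, 180].

## Interface

Orientations are given as [roll, pitch, yaw] about the fixed x, y, z axes, in that order (R = Rz(yaw) Ry(pitch) Rx(roll)).
In Python, from cell import robot gives the robot as it stands. The module is installed in compiled form; this text tells all that it offers.
- The arm moves only by the tool step_arm, never from a script. Its argument "steps" is a list of rows, each an object with "delta_pos": the shift along the tool's x, y, z in mm, a list of three; "yaw": the turn about the tool's z in degrees; "gripper": the closure, from -1 (fully open) to 1 (shut), so that 0 is half open. In form: [{"delta_pos": [dx, dy, dz], "yaw": yaw, "gripper": gripper}, ...]. A call has 1 to 12 rows; each row shifts and turns the commanded pose from where the row before left it, along the tool's axes as they then stand; what a row does not reach is not made up. A row lasts 1/12 s, in which the tool goes at most 41.7 mm and 7.16 degrees, less where a joint would pass 70% of its speed; a pose out of reach is approached as far as the arm can. A call is refused whole if a number of a shift passes 41.7 or a number of a turn 7.16, either way. A call with a gripper value outside its range is refused whole. The fingers move at their own pace and stop on an object; "force" is the grip in N (left out, the last holds). Time passes only in rows, so rows that do not move let the fingers close. It gives the time, the measured TCP pose, the force, the opening and the grip force at its end, in the units of the state.
- robot.get_obs(): the state, without advancing time (a new reading comes with each control period).
- robot.grab_frame(name): name is "side" or "top"; returns a dict with "img" (384x512x3 uint8, blue, green, red), "fovy" (degrees; the focal length in pixels is half the picture's height over the tangent of half this angle, whatever the lens; pixels are square), "cx", "cy" (the principal point, pixels), "view" (4x4, takes a point from world to camera coordinates). Camera axes: x right, y up, looking along -z (the intrinsics and any distortion apply to the point x, -y, -z); pixel columns grow to the right and rows downward; lengths in m; the calibration is good to about 2 mm. A picture is of the moment at which its call begins. There is no depth.
- robot.finish_job(): hands the job in; it is judged then, once.
The state is a dict: "time_s": time; "joint_positions": joint angles; "dq": joint speeds; "joint_efforts": joint torques, N m; "eef_pos": TCP position; "orientation": TCP orientation; "force": force on the tool from outside, world axes, zero at the start; "ft_torque": the same for the moment, N m; "width": opening from 0.0 (shut) to 1.0 (fully open); "grasp_force": force on a finger pad.
Only numpy, scipy, OpenCV 4.12 (cv2) and the standard library are available. Lean on these libraries where they do the work, as an engineer would, in place of code of your own. Each camera call takes 0.05 s, during which the arm holds its last target. There are 200 camera calls.

## Working session

There is one attempt and no reset: what is moved stays moved. The work goes in short steps, Python scripts to look and compute and a tool call to move; the robot and the scene stay as the last step left them, time stands still between calls to the robot, and variables do not carry over. Pictures are saved under pics/ and viewed, at most 10 in all, crops included, and the job is handed in when it is done.

Besides the shell and the picture viewer there is one more tool, called after ">>>" as a command line: name --argument value ..., lists and objects as JSON in quotes. step_arm: Moves the arm, as the interface text tells. Its arguments: {"type":"object","properties":{"steps":{"type":"array"},"force":{"type":"number"}},"required":["steps"]}

```bash
mkdir -p pics
cat > h.py <<'E'
import numpy as np, cv2
from cell import robot
def grab(n):
    f=robot.grab_frame(n); f['f']=192/np.tan(np.radians(f['fovy']/2)); f['view']=np.array(f['view']); return f
def proj(f,p):
    c=f['view']@np.append(p,1); return np.array([f['cx']+f['f']*c[0]/-c[2], f['cy']-f['f']*c[1]/-c[2]])
def ray(f,u,v):
    R=f['view'][:3,:3];t=f['view'][:3,3]
    d=R.T@np.array([(u-f['cx'])/f['f'],-(v-f['cy'])/f['f'],-1]); return -R.T@t,d/np.linalg.norm(d)
def onplane(f,u,v,z):
    o,d=ray(f,u,v); return o+d*(z-o[2])/d[2]
def tri(f1,p1,f2,p2):
    o1,d1=ray(f1,*p1);o2,d2=ray(f2,*p2)
    s=np.linalg.lstsq(np.c_[d1,-d2],o2-o1,rcond=None)[0]
    a=o1+s[0]*d1;b=o2+s[1]*d2; return (a+b)/2,np.linalg.norm(a-b)
E
python3 - <<'E'
from h import *
for n in('side','top'):
    f=grab(n); print({k:(v if k!='view' else np.round(v,4).tolist()) for k,v in f.items() if k!='img'})
    cv2.imwrite(f'pics/{n}0.png',cv2.resize(f['img'],(800,600),interpolation=cv2.INTER_CUBIC))
print(robot.get_obs(), robot.tcp_to_tips)
E
```

```text
{'fovy': 55.444579232795576, 'cx': 253.7762437187269, 'cy': 193.13398855151968, 'view': [[0.9948, -0.1021, -0.0032, -0.528], [0.0767, 0.7256, 0.6839, -0.1561], [-0.0675, -0.6805, 0.7296, -0.9156], [0.0, 0.0, 0.0, 1.0]], 'f': np.float64(365.36068866825605)}
{'fovy': 47.19072071374585, 'cx': 264.7556798321736, 'cy': 191.1531748416761, 'view': [[-0.0063, -0.9999, -0.0129, 0.0323], [0.9907, -0.008, 0.1359, -0.5611], [-0.136, -0.012, 0.9906, -1.1693], [0.0, 0.0, 0.0, 1.0]], 'f': np.float64(439.5676573715664)}
{'time_s': 0.1, 'joint_positions': array([ 6.25769639e+01,  6.66982552e+00,  8.26317865e+01,  4.74707135e-04,
        9.07582766e+01, -2.16634105e+00]), 'dq': array([-0.05000381, -0.07612682, -0.02783248, -0.14650073,  0.0173301 ,
        0.20870283]), 'joint_efforts': array([ 9.90864391e-04, -7.22891092e+01, -6.23866081e+01,  7.80516607e-02,
        2.30083487e-02, -8.70595636e-05]), 'eef_pos': array([0.28793262, 0.61030516, 0.22899869]), 'orientation': array([-1.79940172e+02, -2.73816809e-03,  1.54743310e+02]), 'force': array([0.73047583, 0.16983647, 0.30948715]), 'ft_torque': array([ 0.03947242,  0.02349198, -0.0367447 ]), 'grasp_force': 0.0, 'width': 0.9982442971741073} 0.011
```

View pics/side0.png

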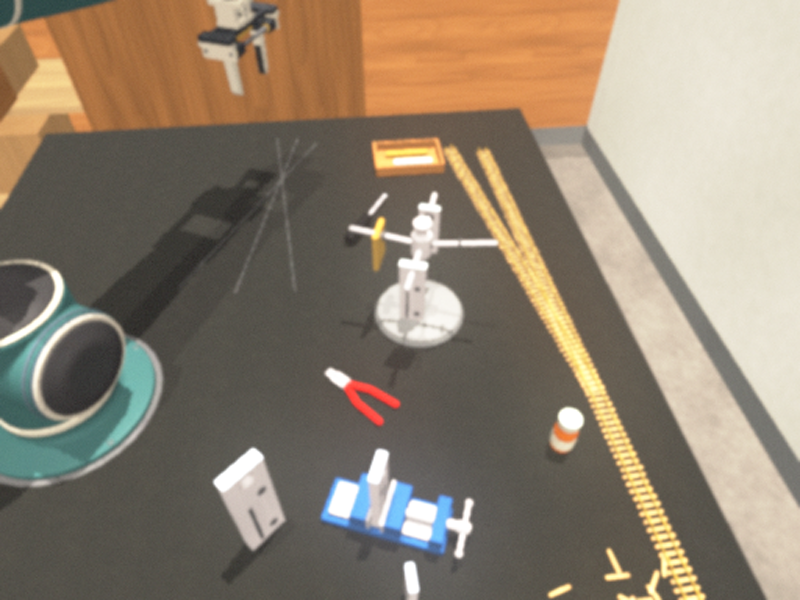

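View pics/top0.png

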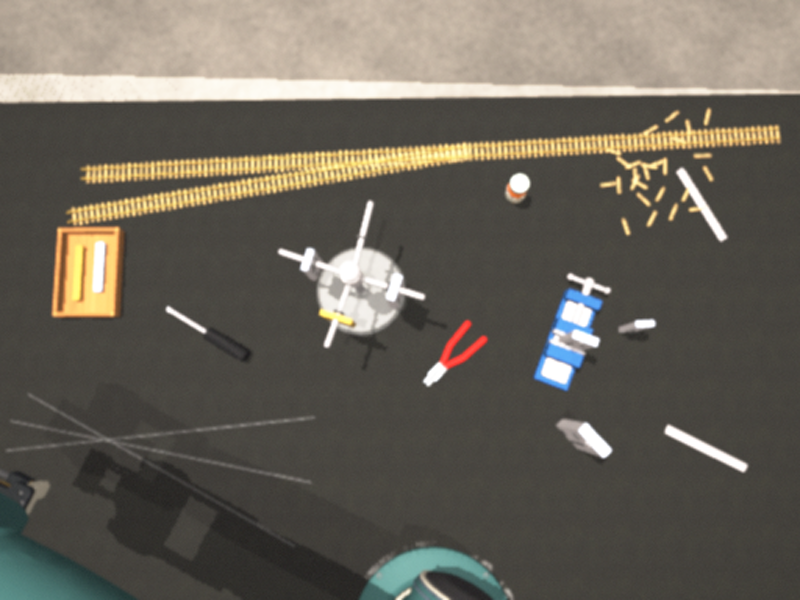

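Candidates for the part: the jig in the blue vice, (378,490) side / (580,340) top; a large plate standing at (250,500) / (585,437); a small one at (412,590) / (640,325). The one in the vice is mid-sized and stands where the task says. The bare branch points away from the robot, at (497,243) side / (370,205) top. I'll enlarge both areas.

```bash
cat > crop.py <<'E'
from h import *
def comp(name,boxes,out=(400,600)):
    ims=[]
    for n,x,y,w,h in boxes:
        f=grab(n); ims.append(cv2.resize(f['img'][y:y+h,x:x+w],out,interpolation=cv2.INTER_CUBIC))
    cv2.imwrite('pics/'+name,np.hstack(ims))
E
python3 - <<'E'
from crop import *
comp('tree0.png',[('side',215,115,110,110),('top',170,120,110,110)],(400,400))
comp('vice0.png',[('side',200,280,120,104),('top',335,160,100,150)],(400,600)) if 0 else comp('vice0.png',[('side',130,270,180,114),('top',335,170,114,114)],(400,400)) if 0 else None
f=grab('side');g=grab('top')
a=cv2.resize(f['img'][274:384,200:310],(400,400),interpolation=cv2.INTER_CUBIC)
b=cv2.resize(g['img'][170:270,335:435],(400,400),interpolation=cv2.INTER_CUBIC)
cv2.imwrite('pics/vice0.png',np.hstack([a,b]))
E
```

```text
(no output)
```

View pics/tree0.png

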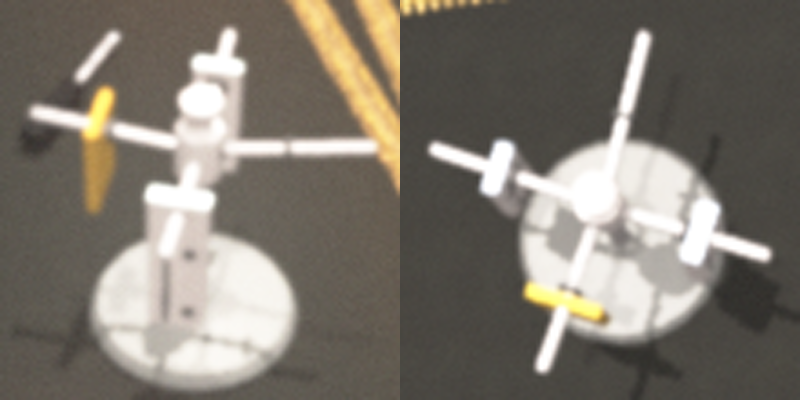

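View pics/vice0.png

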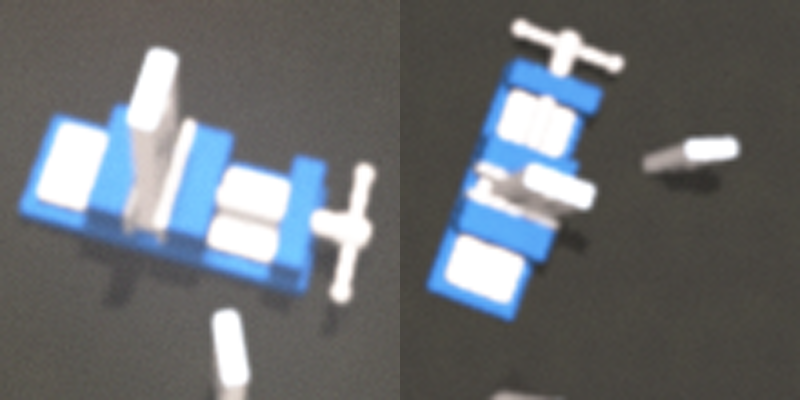

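Run:
```python
from h import *
f=grab('side');g=grab('top')
S=lambda u,v:(215+u*.275,115+v*.275); T=lambda u,v:(170+(u-400)*.275,120+v*.275)
P={}
for n,s,t in [('knob',(202,97),(597,193)),('bare',(375,147),(644,36)),('yel',(37,112),(542,367)),('L',(230,35),(434,150)),('R',(170,245),(767,255))]:
    p,e=tri(f,S(*s),g,T(*t)); P[n]=p; print(n,p.round(4),round(e,4))
c=onplane(g,*T(620,240),.012); print('foot centre top',c, 'side',onplane(f,*S(195,312),.012))
for a,b in [('yel','bare'),('R','L')]:
    d=P[b]-P[a]; print(a,b,np.degrees(np.arctan2(d[1],d[0])),np.linalg.norm(d[:2]), (P[a]+P[b])/2)
S=lambda u,v:(200+u*.275,274+v*.275); T=lambda u,v:(335+(u-400)*.25,170+v*.25)
for n,s,t in [('jc',(155,88),(560,186)),('j far',(161,55),(530,177)),('j near',(149,123),(591,196)),('small',(227,330),(712,150))]:
    p,e=tri(f,S(*s),g,T(*t)); print(n,p.round(4),round(e,4))
a=onplane(g,*T(528,175),.15);b=onplane(g,*T(594,194),.15);print(a,b,np.degrees(np.arctan2(*(a-b)[[1,0]])))
a=onplane(g,*T(471,305),.02);b=onplane(g,*T(551,75),.03);print('vice axis',a,b,np.degrees(np.arctan2(*(b-a)[[1,0]])))
print(onplane(g,*T(712,150),.1), onplane(g,*T(692,154),.0))
```

```text
knob [0.5828 0.1217 0.2148] 0.0036
bare [0.6964 0.0935 0.1848] 0.0047
yel [0.4729 0.1613 0.1792] 0.0042
L [0.62   0.2359 0.1787] 0.0041
R [0.5469 0.0117 0.189 ] 0.0076
foot centre top [0.58042809 0.12502095 0.012     ] side [0.58415527 0.11254103 0.012     ]
yel bare -16.87328305255837 0.2335632394797076 [0.58466372 0.12739557 0.18198821]
R L 71.9325746555466 0.23577940942252332 [0.58345118 0.12378526 0.18384301]
jc [ 0.4832 -0.2442  0.1496] 0.0047
j far [ 0.4883 -0.2261  0.1495] 0.0036
j near [ 0.4778 -0.2629  0.1499] 0.0065
small [ 0.5081 -0.3513  0.1108] 0.0039
[ 0.48776423 -0.22490022  0.15      ] [ 0.47574738 -0.26496049  0.15      ] 73.30236198738535
vice axis [ 0.40981474 -0.21126799  0.02      ] [ 0.56683293 -0.26974973  0.03      ] -20.42794702691783
[ 0.50724206 -0.35493647  0.1       ] [ 5.14235119e-01 -3.73300301e-01  2.22044605e-16]
```

The vice jig (top at z≈0.15) is confirmed as the mid-sized one. The tree axis is about (0.583, 0.124) and the bare branch sits about −18° off +x, bent roughly 3° sideways. The plan is to grip the branch near its end, gently, and carry it 162° clockwise.

>>> step_arm --steps '[{"delta_pos": [0,0,-20],"yaw": -3.4,"gripper": -0.3},{"delta_pos": [0,0,-20],"yaw": -3.4,"gripper": -0.3},{"delta_pos": [0,0,-20],"yaw": -3.4,"gripper": -0.3},{"delta_pos": [-10,-8,0],"yaw": 0,"gripper": -0.3},{"delta_pos": [-21.4,-16.4,0],"yaw": 0,"gripper": -0.3},{"delta_pos": [-21.4,-16.4,0],"yaw": 0,"gripper": -0.3},{"delta_pos": [-21.4,-16.4,0],"yaw": 0,"gripper": -0.3},{"delta_pos": [-21.4,-16.4,0],"yaw": 0,"gripper": -0.3},{"delta_pos": [-21.4,-16.4,0],"yaw": 0,"gripper": -0.3},{"delta_pos": [-21.4,-16.4,0],"yaw": 0,"gripper": -0.3},{"delta_pos": [-21.4,-16.4,0],"yaw": 0,"gripper": -0.3},{"delta_pos": [-21.4,-16.4,0],"yaw": 0,"gripper": -0.3}]' --force 5

```text
time_s: 1.4
eef_pos: [0.4275, 0.4275, 0.2891]
orientation: [-180.0, -0.0, 164.9]
force: [0.4, 0.5, -0.9]
width: 0.648
grasp_force: 0.0
```

>>> step_arm --steps '[{"delta_pos": [-25,-19,0],"yaw": 0,"gripper": -0.3},{"delta_pos": [-25,-19,0],"yaw": 0,"gripper": -0.3},{"delta_pos": [-25,-19,0],"yaw": 0,"gripper": -0.3},{"delta_pos": [-25,-19,0],"yaw": 0,"gripper": -0.3},{"delta_pos": [-25,-19,0],"yaw": 0,"gripper": -0.3},{"delta_pos": [-25,-19,0],"yaw": 0,"gripper": -0.3},{"delta_pos": [-25,-19,0],"yaw": 0,"gripper": -0.3},{"delta_pos": [-25,-19,0],"yaw": 0,"gripper": -0.3},{"delta_pos": [-25,-19,0],"yaw": 0,"gripper": -0.3},{"delta_pos": [-25,-19,0],"yaw": 0,"gripper": -0.3},{"delta_pos": [-25,-19,0],"yaw": 0,"gripper": -0.3},{"delta_pos": [-10,-10,0],"yaw": 0,"gripper": -0.3}]'

```text
time_s: 2.4
eef_pos: [0.6466, 0.1404, 0.2886]
orientation: [-179.9, -0.0, 164.8]
force: [-0.4, 0.2, -0.1]
width: 0.652
grasp_force: 0.0
```

>>> step_arm --steps '[{"delta_pos": [-24,-17,0],"yaw": 0,"gripper": -0.3},{"delta_pos": [-23,-16,0],"yaw": 0,"gripper": -0.3},{"delta_pos": [0,0,20],"yaw": 0,"gripper": -0.3},{"delta_pos": [0,0,20],"yaw": 0,"gripper": -0.3},{"delta_pos": [0,0,8],"yaw": 0,"gripper": -0.3},{"delta_pos": [0,0,0],"yaw": 0,"gripper": -0.3}]'

```text
time_s: 2.9
eef_pos: [0.6811, 0.0994, 0.2391]
orientation: [-179.9, -0.2, 164.9]
force: [-0.4, -0.7, 0.3]
width: 0.646
grasp_force: 0.0
```

Run:
```python
from crop import *
print(robot.get_obs()['eef_pos'])
comp('t1.png',[('side',235,95,120,120),('top',170,110,120,120)],(400,400))
```

```text
[0.6810845  0.09941497 0.23906182]
```

View pics/t1.png

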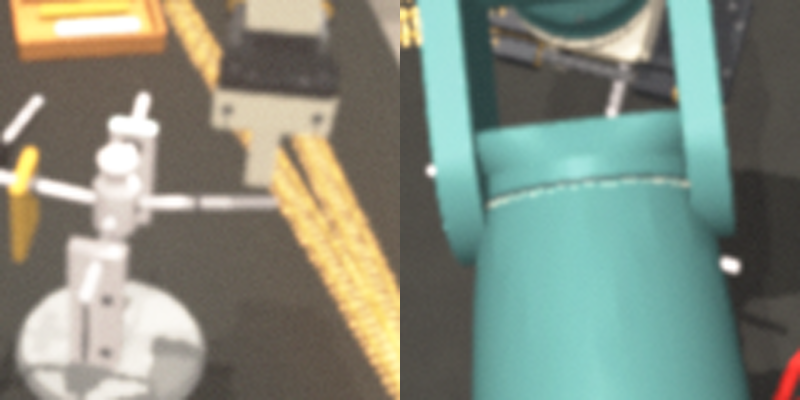

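The finger stands over the branch's outer end (about (262,180) in the left crop, with the rod tip at (280,203)). Next I descend and close gently.

>>> step_arm --steps '[{"delta_pos": [0,0,17],"yaw": 0,"gripper": -0.3},{"delta_pos": [0,0,17],"yaw": 0,"gripper": -0.3},{"delta_pos": [0,0,17],"yaw": 0,"gripper": -0.3},{"delta_pos": [0,0,13],"yaw": 0,"gripper": -0.1},{"delta_pos": [0,0,3],"yaw": 0,"gripper": 0.3},{"delta_pos": [0,0,0],"yaw": 0,"gripper": 0.6},{"delta_pos": [0,0,0],"yaw": 0,"gripper": 0.8},{"delta_pos": [0,0,0],"yaw": 0,"gripper": 1},{"delta_pos": [0,0,0],"yaw": 0,"gripper": 1},{"delta_pos": [0,0,0],"yaw": 0,"gripper": 1},{"delta_pos": [0,0,0],"yaw": 0,"gripper": 1}]' --force 5

```text
time_s: 3.92
eef_pos: [0.6821, 0.0994, 0.1751]
orientation: [180.0, 0.0, 164.9]
force: [0.1, 0.5, 0.7]
width: 0.125
grasp_force: 0.0
```

>>> step_arm --steps '[{"delta_pos": [0,0,0],"yaw": 0,"gripper": 1},{"delta_pos": [0,0,0],"yaw": 0,"gripper": 1},{"delta_pos": [0,0,0],"yaw": 0,"gripper": 1}]'

```text
time_s: 4.17
eef_pos: [0.6821, 0.0993, 0.1749]
orientation: [180.0, 0.0, 164.9]
force: [1.7, -1.6, 1.1]
width: 0.081
grasp_force: 5.0
```

>>> step_arm --steps '[{"delta_pos": [0,-1.8,0],"yaw": 1,"gripper": 1},{"delta_pos": [0.06,-3.56,0],"yaw": 2,"gripper": 1},{"delta_pos": [0.14,-5.34,0],"yaw": 3,"gripper": 1},{"delta_pos": [0.25,-7.12,0],"yaw": 4,"gripper": 1},{"delta_pos": [0.25,-7.12,0],"yaw": 4,"gripper": 1},{"delta_pos": [0.25,-7.12,0],"yaw": 4,"gripper": 1},{"delta_pos": [0.25,-7.12,0],"yaw": 4,"gripper": 1},{"delta_pos": [0.25,-7.12,0],"yaw": 4,"gripper": 1},{"delta_pos": [0.25,-7.12,0],"yaw": 4,"gripper": 1},{"delta_pos": [0.25,-7.12,0],"yaw": 4,"gripper": 1}]'

```text
time_s: 5.0
eef_pos: [0.6506, 0.0482, 0.175]
orientation: [179.9, 0.1, 130.7]
force: [4.7, -2.7, 0.9]
width: 0.082
grasp_force: 5.0
```

>>> step_arm --steps '[{"delta_pos": [0.25,-7.12,0],"yaw": 4,"gripper": 1},{"delta_pos": [0.25,-7.12,0],"yaw": 4,"gripper": 1},{"delta_pos": [0.25,-7.12,0],"yaw": 4,"gripper": 1},{"delta_pos": [0.25,-7.12,0],"yaw": 4,"gripper": 1},{"delta_pos": [0.25,-7.12,0],"yaw": 4,"gripper": 1},{"delta_pos": [0.25,-7.12,0],"yaw": 4,"gripper": 1},{"delta_pos": [0.25,-7.12,0],"yaw": 4,"gripper": 1},{"delta_pos": [0.25,-7.12,0],"yaw": 4,"gripper": 1},{"delta_pos": [0.25,-7.12,0],"yaw": 4,"gripper": 1},{"delta_pos": [0.25,-7.12,0],"yaw": 4,"gripper": 1},{"delta_pos": [0.25,-7.12,0],"yaw": 4,"gripper": 1},{"delta_pos": [0.25,-7.12,0],"yaw": 4,"gripper": 1}]'

```text
time_s: 6.0
eef_pos: [0.5707, 0.0237, 0.1749]
orientation: [179.9, 0.1, 82.7]
force: [0.7, -6.4, 0.8]
width: 0.081
grasp_force: 5.0
```

>>> step_arm --steps '[{"delta_pos": [0.25,-7.12,0],"yaw": 4,"gripper": 1},{"delta_pos": [0.25,-7.12,0],"yaw": 4,"gripper": 1},{"delta_pos": [0.25,-7.12,0],"yaw": 4,"gripper": 1},{"delta_pos": [0.25,-7.12,0],"yaw": 4,"gripper": 1},{"delta_pos": [0.25,-7.12,0],"yaw": 4,"gripper": 1},{"delta_pos": [0.25,-7.12,0],"yaw": 4,"gripper": 1},{"delta_pos": [0.25,-7.12,0],"yaw": 4,"gripper": 1},{"delta_pos": [0.25,-7.12,0],"yaw": 4,"gripper": 1},{"delta_pos": [0.25,-7.12,0],"yaw": 4,"gripper": 1},{"delta_pos": [0.25,-7.12,0],"yaw": 4,"gripper": 1},{"delta_pos": [0.25,-7.12,0],"yaw": 4,"gripper": 1},{"delta_pos": [0.25,-7.12,0],"yaw": 4,"gripper": 1}]'

```text
time_s: 7.0
eef_pos: [0.4992, 0.0671, 0.1747]
orientation: [180.0, 0.1, 34.7]
force: [-1.7, -3.5, 1.3]
width: 0.079
grasp_force: 5.0
```

>>> step_arm --steps '[{"delta_pos": [0.25,-7.12,0],"yaw": 4,"gripper": 1},{"delta_pos": [0.25,-7.12,0],"yaw": 4,"gripper": 1},{"delta_pos": [0.25,-7.12,0],"yaw": 4,"gripper": 1},{"delta_pos": [0.25,-7.12,0],"yaw": 4,"gripper": 1},{"delta_pos": [0.25,-7.12,0],"yaw": 4,"gripper": 1},{"delta_pos": [0.14,-5.34,0],"yaw": 3,"gripper": 1},{"delta_pos": [0.14,-5.34,0],"yaw": 3,"gripper": 1},{"delta_pos": [0.06,-3.56,0],"yaw": 2,"gripper": 1},{"delta_pos": [0,-1.78,0],"yaw": 1,"gripper": 1},{"delta_pos": [0,0,0],"yaw": 0,"gripper": 1},{"delta_pos": [0,0,0],"yaw": 0,"gripper": 1}]'

```text
time_s: 7.92
eef_pos: [0.4817, 0.1153, 0.1747]
orientation: [-180.0, 0.0, 6.0]
force: [-1.9, -0.3, 1.3]
width: 0.084
grasp_force: 5.0
```

Run:
```python
from crop import *
print(robot.get_obs()['eef_pos'])
comp('t2.png',[('side',205,105,120,120),('top',165,110,120,120)],(400,400))
```

```text
[0.48173141 0.11533124 0.17467808]
```

View pics/t2.png

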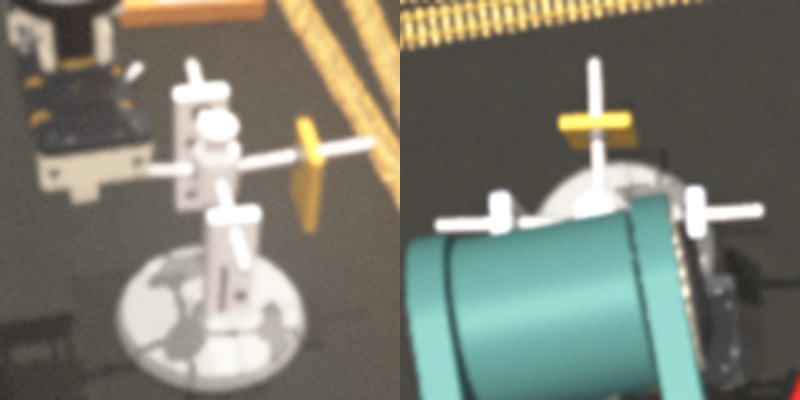

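Run:
```python
from h import *
f=grab('side');g=grab('top')
S=lambda u,v:(205+u*.3,105+v*.3); T=lambda u,v:(165+(u-400)*.3,110+v*.3)
P={}
for n,s,t in [('yel',(371,143),(594,62)),('L',(192,62),(440,225)),('R',(240,263),(760,210))]:
    p,e=tri(f,S(*s),g,T(*t)); P[n]=p; print(n,p.round(4),round(e,4))
for q in (.182,):
    a=onplane(g,*T(440,225),q);b=onplane(g,*T(760,210),q);d=a-b;y=onplane(g,*T(594,62),q)
    print(a,b,y,np.degrees(np.arctan2(d[1],d[0]))-90)
    e=y-np.array([.583,.124,0]);print(np.degrees(np.arctan2(e[1],e[0])))
```

```text
yel [0.701  0.1284 0.1794] 0.0035
L [0.5784 0.24   0.1824] 0.003
R [0.5849 0.0063 0.1865] 0.0006
[0.57693459 0.24007226 0.182     ] [0.58605038 0.00626642 0.182     ] [0.69840503 0.12824151 0.182     ] 2.2327580780465013
2.1048565025689077
```

>>> step_arm --steps '[{"delta_pos": [0.02,-1.95,0],"yaw": 1.1,"gripper": 1},{"delta_pos": [0.02,-1.95,0],"yaw": 1.1,"gripper": 1},{"delta_pos": [0,0,0],"yaw": 0,"gripper": 1},{"delta_pos": [0,0,0],"yaw": 0,"gripper": 1}]'

```text
time_s: 8.45
eef_pos: [0.4815, 0.1193, 0.1746]
orientation: [180.0, 0.0, 3.7]
force: [-3.6, -1.4, 2.1]
width: 0.08
grasp_force: 5.0
```

>>> step_arm --steps '[{"delta_pos": [0,0,0],"yaw": 0,"gripper": 0.5},{"delta_pos": [0,0,0],"yaw": 0,"gripper": 0.5},{"delta_pos": [0,0,0],"yaw": 0,"gripper": 0.5},{"delta_pos": [0,0,-10],"yaw": 0,"gripper": 0.5},{"delta_pos": [0,0,-20],"yaw": 0,"gripper": 0.5},{"delta_pos": [0,0,-5],"yaw": 0,"gripper": 1},{"delta_pos": [0,0,0],"yaw": 0,"gripper": 1},{"delta_pos": [0,0,0],"yaw": 0,"gripper": 1},{"delta_pos": [0,0,0],"yaw": 0,"gripper": 1},{"delta_pos": [0,0,0],"yaw": 0,"gripper": 1}]'

```text
time_s: 9.28
eef_pos: [0.4813, 0.1192, 0.2088]
orientation: [180.0, 0.1, 3.7]
force: [0.7, 0.6, 0.7]
width: 0.005
grasp_force: 0.0
```

>>> step_arm --steps '[{"delta_pos": [-5,0,6],"yaw": 0,"gripper": 1},{"delta_pos": [0,0,3],"yaw": 0,"gripper": 1},{"delta_pos": [0,0,1],"yaw": 0,"gripper": 1},{"delta_pos": [0,0,0],"yaw": 0,"gripper": 1}]'

```text
time_s: 9.62
eef_pos: [0.4762, 0.1189, 0.1994]
orientation: [180.0, 0.0, 3.8]
force: [-2.6, 0.3, 6.7]
width: 0.005
grasp_force: 2.8
```

>>> step_arm --steps '[{"delta_pos": [0,0,-4],"yaw": 0,"gripper": 1},{"delta_pos": [20,0,0],"yaw": 0,"gripper": 1},{"delta_pos": [0,0,3],"yaw": 0,"gripper": 1},{"delta_pos": [0,0,1],"yaw": 0,"gripper": 1},{"delta_pos": [0,0,0],"yaw": 0,"gripper": 1}]'

```text
time_s: 10.03
eef_pos: [0.496, 0.1202, 0.1989]
orientation: [180.0, 0.1, 3.7]
force: [-0.3, -0.6, -0.1]
width: 0.003
grasp_force: 0.0
```

>>> step_arm --steps '[{"delta_pos": [0,0,1],"yaw": 0,"gripper": 1},{"delta_pos": [0,0,0],"yaw": 0,"gripper": 1}]'

```text
time_s: 10.2
eef_pos: [0.4961, 0.1202, 0.1985]
orientation: [180.0, 0.0, 3.7]
force: [0.0, -0.1, -0.6]
width: 0.003
grasp_force: 0.0
```

>>> step_arm --steps '[{"delta_pos": [0,0,1],"yaw": 0,"gripper": 1},{"delta_pos": [0,0,0],"yaw": 0,"gripper": 1}]'

```text
time_s: 10.37
eef_pos: [0.4963, 0.1202, 0.1977]
orientation: [-180.0, -0.0, 3.7]
force: [-1.7, 0.4, 1.0]
width: 0.004
grasp_force: 0.6
```

Felt: the rod is at y≈0.1193 at 0.10 m out, its axis z≈0.184 near the tip. That means it's bent up about 4 mm and sideways about 2.4°. Now to the jig in the vice.

>>> step_arm --steps '[{"delta_pos": [0,0,-13],"yaw": 0,"gripper": 0},{"delta_pos": [0,0,-13],"yaw": 5.3,"gripper": -0.4},{"delta_pos": [0,0,-13],"yaw": 5.3,"gripper": -0.4},{"delta_pos": [0,0,-13],"yaw": 5.3,"gripper": -0.4},{"delta_pos": [0,0,0],"yaw": 5.3,"gripper": -0.4},{"delta_pos": [3.5,12.6,0],"yaw": 0,"gripper": -0.4},{"delta_pos": [7,25.1,0],"yaw": 0,"gripper": -0.4},{"delta_pos": [7,25.1,0],"yaw": 0,"gripper": -0.4},{"delta_pos": [7,25.1,0],"yaw": 0,"gripper": -0.4},{"delta_pos": [7,25.1,0],"yaw": 0,"gripper": -0.4},{"delta_pos": [7,25.1,0],"yaw": 0,"gripper": -0.4},{"delta_pos": [7,25.1,0],"yaw": 0,"gripper": -0.4}]'

```text
time_s: 11.37
eef_pos: [0.4908, -0.0503, 0.2509]
orientation: [-180.0, -0.1, -17.4]
force: [-0.1, 0.1, 0.2]
width: 0.697
grasp_force: 0.0
```

>>> step_arm --steps '[{"delta_pos": [7,25.1,0],"yaw": 0,"gripper": -0.4},{"delta_pos": [7,25.1,0],"yaw": 0,"gripper": -0.4},{"delta_pos": [7,25.1,0],"yaw": 0,"gripper": -0.4},{"delta_pos": [7,25.1,0],"yaw": 0,"gripper": -0.4},{"delta_pos": [7,25.1,0],"yaw": 0,"gripper": -0.4},{"delta_pos": [7,25.1,0],"yaw": 0,"gripper": -0.4},{"delta_pos": [7,25.1,0],"yaw": 0,"gripper": -0.4},{"delta_pos": [3.5,12.6,0],"yaw": 0,"gripper": -0.4},{"delta_pos": [0,0,20],"yaw": 0,"gripper": -0.4},{"delta_pos": [0,0,20],"yaw": 0,"gripper": -0.4},{"delta_pos": [0,0,20],"yaw": 0,"gripper": -0.4},{"delta_pos": [0,0,0],"yaw": 0,"gripper": -0.4}]'

```text
time_s: 12.37
eef_pos: [0.4836, -0.2437, 0.1865]
orientation: [-179.9, 0.2, -17.5]
force: [0.2, 0.3, -1.9]
width: 0.697
grasp_force: 0.0
```

Run:
```python
from crop import *
o=robot.get_obs();print(o['eef_pos'],o['orientation'])
comp('t3.png',[('side',190,250,134,134),('top',165,110,120,120)],(400,400))
```

```text
[ 0.48362681 -0.24371415  0.18650253] [-179.94238754    0.2495882   -17.46110648]
```

View pics/t3.png

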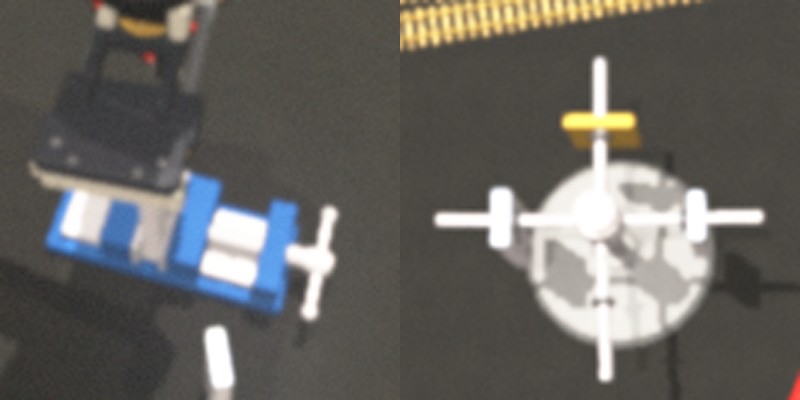

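Right crop: the cross branches are level ((438,219) to (762,216)), so the tree is at its zero, with the bare branch pointing to the front, its tip at (605,377). The gripper is over the jig.

>>> step_arm --steps '[{"delta_pos": [0,0,16],"yaw": 0,"gripper": -0.4},{"delta_pos": [0,0,16],"yaw": 0,"gripper": -0.4},{"delta_pos": [0,0,14],"yaw": 0,"gripper": -0.4},{"delta_pos": [0,0,8.5],"yaw": 0,"gripper": -0.4},{"delta_pos": [0,0,2],"yaw": 0,"gripper": -0.2},{"delta_pos": [0,0,0],"yaw": 0,"gripper": 0.2},{"delta_pos": [0,0,0],"yaw": 0,"gripper": 0.4},{"delta_pos": [0,0,0],"yaw": 0,"gripper": 0.4},{"delta_pos": [0,0,0],"yaw": 0,"gripper": 0.4},{"delta_pos": [0,0,0],"yaw": 0,"gripper": 0.4}]' --force 20

```text
time_s: 13.3
eef_pos: [0.4849, -0.2446, 0.134]
orientation: [180.0, -0.1, -17.5]
force: [0.7, 0.6, 4.0]
width: 0.434
grasp_force: 20.0
```

Run:
```python
from h import *
o=robot.get_obs();print(o['eef_pos'],o['orientation'],o['width'],o['grasp_force'],o['force'])
g=grab('top');T=lambda u,v:(165+(u-400)*.3,110+v*.3)
q=.182
for p in [(438,219),(762,216),(600,62),(605,377)]: print(onplane(g,*T(*p),q))
```

```text
[ 0.4849099  -0.24464089  0.13402707] [ 1.79989059e+02 -7.18929879e-02 -1.74559995e+01] 0.4340645250230368 19.997234611928434 [0.68104423 0.59666661 4.03865022]
[0.5813934  0.24163112 0.182     ]
[0.58159793 0.00484785 0.182     ]
[0.69836074 0.12379089 0.182     ]
[0.46510478 0.11878088 0.182     ]
```

>>> step_arm --steps '[{"delta_pos": [0,0,-2],"yaw": 0,"gripper": 0.4},{"delta_pos": [0,0,-6],"yaw": 0,"gripper": 0.4},{"delta_pos": [0,0,-10],"yaw": 0,"gripper": 0.4},{"delta_pos": [0,0,-12],"yaw": 0,"gripper": 0.4},{"delta_pos": [0,0,-12],"yaw": 0,"gripper": 0.4},{"delta_pos": [0,0,-9],"yaw": 0,"gripper": 0.4},{"delta_pos": [0,0,0],"yaw": 0,"gripper": 0.4}]'

```text
time_s: 13.93
eef_pos: [0.4853, -0.2449, 0.1871]
orientation: [180.0, -0.2, -17.5]
force: [-0.1, 0.2, 0.3]
width: 0.431
grasp_force: 20.0
```

>>> step_arm --steps '[{"delta_pos": [0,0,0],"yaw": -5,"gripper": 0.4},{"delta_pos": [0,0,0],"yaw": -5,"gripper": 0.4},{"delta_pos": [0,0,0],"yaw": -5,"gripper": 0.4},{"delta_pos": [0,0,0],"yaw": -4.5,"gripper": 0.4},{"delta_pos": [-1.3,-11.4,0],"yaw": 0,"gripper": 0.4},{"delta_pos": [-2.6,-22.8,0],"yaw": 0,"gripper": 0.4},{"delta_pos": [-2.6,-22.8,0],"yaw": 0,"gripper": 0.4},{"delta_pos": [-2.6,-22.8,0],"yaw": 0,"gripper": 0.4},{"delta_pos": [-2.6,-22.8,0],"yaw": 0,"gripper": 0.4},{"delta_pos": [-2.6,-22.8,0],"yaw": 0,"gripper": 0.4},{"delta_pos": [-2.6,-22.8,0],"yaw": 0,"gripper": 0.4},{"delta_pos": [-2.6,-22.8,0],"yaw": 0,"gripper": 0.4}]'

```text
time_s: 14.93
eef_pos: [0.4583, -0.0727, 0.184]
orientation: [-180.0, -0.0, 1.9]
force: [0.2, 0.3, -1.7]
width: 0.431
grasp_force: 20.0
```

>>> step_arm --steps '[{"delta_pos": [-2.6,-22.8,0],"yaw": 0,"gripper": 0.4},{"delta_pos": [-2.6,-22.8,0],"yaw": 0,"gripper": 0.4},{"delta_pos": [-2.6,-22.8,0],"yaw": 0,"gripper": 0.4},{"delta_pos": [-2.6,-22.8,0],"yaw": 0,"gripper": 0.4},{"delta_pos": [-2.6,-22.8,0],"yaw": 0,"gripper": 0.4},{"delta_pos": [-2.6,-22.8,0],"yaw": 0,"gripper": 0.4},{"delta_pos": [-2.6,-22.8,0],"yaw": 0,"gripper": 0.4},{"delta_pos": [-2.6,-18,0],"yaw": 0,"gripper": 0.4},{"delta_pos": [-2,-10,0],"yaw": 0,"gripper": 0.4},{"delta_pos": [0,0,0],"yaw": 0,"gripper": 0.4},{"delta_pos": [0,0,0],"yaw": 0,"gripper": 0.4}]'

```text
time_s: 15.85
eef_pos: [0.4293, 0.1125, 0.1841]
orientation: [180.0, 0.0, 2.0]
force: [-0.3, 0.4, -1.4]
width: 0.428
grasp_force: 20.0
```

Run:
```python
from crop import *
o=robot.get_obs();print(o['eef_pos'],o['orientation'],o['width'],o['grasp_force'],o['force'],o['ft_torque'])
comp('t4.png',[('side',190,110,110,110),('top',165,110,120,120)],(400,400))
```

```text
[0.42925599 0.11246486 0.1840647 ] [1.79986810e+02 3.37387205e-03 2.04987100e+00] 0.427549461466124 19.99183648806138 [-0.33343728  0.44259173 -1.3784098 ] [0.02613616 0.15156638 0.00607576]
```

View pics/t4.png

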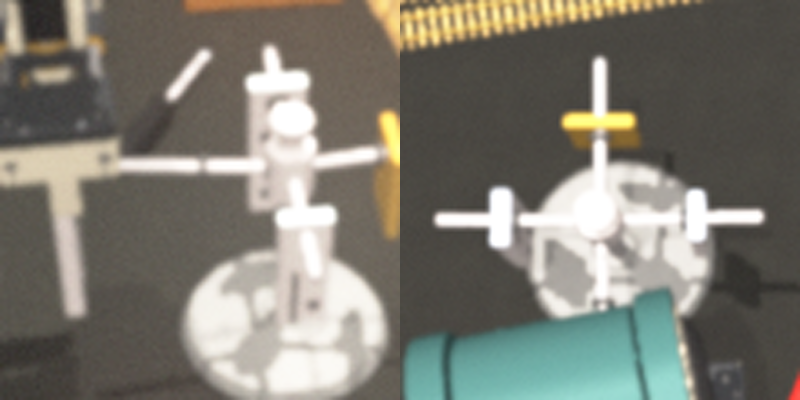

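Run:
```python
from h import *
f=grab('side')
for z in (.185,.165,.07):
  for dy in(-.02,.02):
    p=proj(f,(.4293,.1125+dy,z)); print(z,dy,((p-[190,110])/.275).round(1))
```

```text
0.185 -0.02 [ 62.9 195.1]
0.185 0.02 [ 62.  155.5]
0.165 -0.02 [ 65.8 217.3]
0.165 0.02 [ 64.8 177.7]
0.07 -0.02 [ 78.3 313.7]
0.07 0.02 [ 77.  274.2]
```

>>> step_arm --steps '[{"delta_pos": [8,-4.6,0],"yaw": 0,"gripper": 0.4},{"delta_pos": [8,0,0],"yaw": 0,"gripper": 0.4},{"delta_pos": [4,0,0],"yaw": 0,"gripper": 0.4},{"delta_pos": [2,0,0],"yaw": 0,"gripper": 0.4},{"delta_pos": [2,0,0],"yaw": 0,"gripper": 0.4},{"delta_pos": [2,0,0],"yaw": 0,"gripper": 0.4},{"delta_pos": [2,0,0],"yaw": 0,"gripper": 0.4},{"delta_pos": [1,0,0],"yaw": 0,"gripper": 0.4},{"delta_pos": [0,0,0],"yaw": 0,"gripper": 0.4}]'

```text
time_s: 16.75
eef_pos: [0.4584, 0.118, 0.1842]
orientation: [180.0, -0.0, 2.0]
force: [-0.9, -0.4, -1.3]
width: 0.431
grasp_force: 20.0
```

>>> step_arm --steps '[{"delta_pos": [1,0,0],"yaw": 0,"gripper": 0.4},{"delta_pos": [1,0,0.1],"yaw": 0,"gripper": 0.4},{"delta_pos": [1,0,0.1],"yaw": 0,"gripper": 0.4},{"delta_pos": [0,0,0],"yaw": 0,"gripper": 0.4}]'

```text
time_s: 17.08
eef_pos: [0.4614, 0.1181, 0.1839]
orientation: [180.0, -0.0, 2.0]
force: [-0.4, 0.2, -1.8]
width: 0.428
grasp_force: 20.0
```

>>> step_arm --steps '[{"delta_pos": [1.5,0,0.2],"yaw": 0,"gripper": 0.4},{"delta_pos": [1.5,0,0.2],"yaw": 0,"gripper": 0.4},{"delta_pos": [1,0,0.1],"yaw": 0,"gripper": 0.4},{"delta_pos": [0,0,0],"yaw": 0,"gripper": 0.4}]'

```text
time_s: 17.42
eef_pos: [0.4655, 0.1182, 0.1834]
orientation: [180.0, 0.0, 2.0]
force: [0.5, -0.6, -1.9]
width: 0.432
grasp_force: 20.0
```

>>> step_arm --steps '[{"delta_pos": [1.5,0,0.2],"yaw": 0,"gripper": 0.4},{"delta_pos": [1.5,0,0.2],"yaw": 0,"gripper": 0.4},{"delta_pos": [1,0,0.1],"yaw": 0,"gripper": 0.4},{"delta_pos": [0,0,0],"yaw": 0,"gripper": 0.4}]'

```text
time_s: 17.75
eef_pos: [0.4695, 0.1184, 0.183]
orientation: [180.0, -0.0, 2.0]
force: [0.3, 0.9, -1.1]
width: 0.432
grasp_force: 20.0
```

>>> step_arm --steps '[{"delta_pos": [2.5,-0.1,0.3],"yaw": 0,"gripper": 0.4},{"delta_pos": [2.5,-0.1,0.3],"yaw": 0,"gripper": 0.4},{"delta_pos": [2.5,-0.1,0.3],"yaw": 0,"gripper": 0.4},{"delta_pos": [2.5,-0.1,0.3],"yaw": 0,"gripper": 0.4},{"delta_pos": [0,0,0],"yaw": 0,"gripper": 0.4}]'

```text
time_s: 18.17
eef_pos: [0.4798, 0.1191, 0.1817]
orientation: [180.0, -0.0, 2.0]
force: [1.7, -1.2, 0.3]
width: 0.434
grasp_force: 20.0
```

>>> step_arm --steps '[{"delta_pos": [2.5,-0.05,0.3],"yaw": 0,"gripper": 0.4},{"delta_pos": [2.5,-0.05,0.3],"yaw": 0,"gripper": 0.4},{"delta_pos": [2.5,-0.05,0.3],"yaw": 0,"gripper": 0.4},{"delta_pos": [2.5,-0.05,0.3],"yaw": 0,"gripper": 0.4},{"delta_pos": [0,0,0],"yaw": 0,"gripper": 0.4}]'

```text
time_s: 18.58
eef_pos: [0.4897, 0.1197, 0.1804]
orientation: [180.0, -0.0, 2.0]
force: [2.2, -0.4, -0.6]
width: 0.432
grasp_force: 20.0
```

>>> step_arm --steps '[{"delta_pos": [2.5,-0.05,0.1],"yaw": 0,"gripper": 0.4},{"delta_pos": [2.5,-0.05,0.2],"yaw": 0,"gripper": 0.4},{"delta_pos": [2.5,-0.05,0.3],"yaw": 0,"gripper": 0.4},{"delta_pos": [0,0,0],"yaw": 0,"gripper": 0.4},{"delta_pos": [0,0,0],"yaw": 0,"gripper": 0.4}]'

```text
time_s: 19.0
eef_pos: [0.4968, 0.1201, 0.1798]
orientation: [180.0, 0.0, 2.0]
force: [0.2, 0.2, -1.1]
width: 0.435
grasp_force: 20.0
```

>>> step_arm --steps '[{"delta_pos": [2,-0.05,0.2],"yaw": 0,"gripper": 0.4},{"delta_pos": [2,-0.05,0.2],"yaw": 0,"gripper": 0.4},{"delta_pos": [2,-0.05,0.2],"yaw": 0,"gripper": 0.4},{"delta_pos": [0,0,0],"yaw": 0,"gripper": 0.4},{"delta_pos": [0,0,0],"yaw": 0,"gripper": 0.4}]'

```text
time_s: 19.42
eef_pos: [0.5028, 0.1205, 0.1793]
orientation: [180.0, 0.0, 2.0]
force: [0.4, -0.0, -1.3]
width: 0.43
grasp_force: 20.0
```

>>> step_arm --steps '[{"delta_pos": [2,0,0.25],"yaw": 0,"gripper": 0.4},{"delta_pos": [2,0,0.25],"yaw": 0,"gripper": 0.4},{"delta_pos": [1,0,0.1],"yaw": 0,"gripper": 0.4},{"delta_pos": [0,0,0],"yaw": 0,"gripper": 0.4}]'

```text
time_s: 19.75
eef_pos: [0.5079, 0.1207, 0.1787]
orientation: [180.0, 0.0, 2.0]
force: [-0.3, -0.1, -1.3]
width: 0.431
grasp_force: 20.0
```

>>> step_arm --steps '[{"delta_pos": [1,0,0.1],"yaw": 0,"gripper": 0.4},{"delta_pos": [1,0,0.1],"yaw": 0,"gripper": 0.4},{"delta_pos": [0,0,0],"yaw": 0,"gripper": 0.4}]'

```text
time_s: 20.0
eef_pos: [0.5099, 0.1207, 0.1785]
orientation: [180.0, -0.0, 2.0]
force: [-0.1, -0.1, -1.3]
width: 0.433
grasp_force: 20.0
```

>>> step_arm --steps '[{"delta_pos": [1,0,0],"yaw": 0,"gripper": 0.4},{"delta_pos": [0,0,0],"yaw": 0,"gripper": 0.4}]'

```text
time_s: 20.17
eef_pos: [0.5109, 0.1208, 0.1785]
orientation: [180.0, 0.0, 2.0]
force: [1.2, 0.6, -1.6]
width: 0.435
grasp_force: 20.0
```

>>> step_arm --steps '[{"delta_pos": [0.7,0,0],"yaw": 0,"gripper": 0.4},{"delta_pos": [0,0,0],"yaw": 0,"gripper": 0.4}]'

```text
time_s: 20.33
eef_pos: [0.5115, 0.1208, 0.1786]
orientation: [180.0, -0.0, 2.0]
force: [-0.2, -0.2, -2.2]
width: 0.43
grasp_force: 20.0
```

>>> step_arm --steps '[{"delta_pos": [0.7,0,0],"yaw": 0,"gripper": 0.4},{"delta_pos": [0,0,0],"yaw": 0,"gripper": 0.4}]'

```text
time_s: 20.5
eef_pos: [0.5122, 0.1208, 0.1785]
orientation: [180.0, -0.0, 2.0]
force: [-0.6, -0.4, -0.9]
width: 0.432
grasp_force: 20.0
```

>>> step_arm --steps '[{"delta_pos": [0.7,0,0],"yaw": 0,"gripper": 0.4},{"delta_pos": [0,0,0],"yaw": 0,"gripper": 0.4}]'

```text
time_s: 20.67
eef_pos: [0.5129, 0.1208, 0.1785]
orientation: [180.0, 0.0, 2.0]
force: [0.4, 0.5, -1.6]
width: 0.431
grasp_force: 20.0
```

>>> step_arm --steps '[{"delta_pos": [0.7,0,0],"yaw": 0,"gripper": 0.4},{"delta_pos": [0,0,0],"yaw": 0,"gripper": 0.4}]'

```text
time_s: 20.83
eef_pos: [0.5136, 0.1209, 0.1785]
orientation: [180.0, -0.0, 2.0]
force: [0.9, -0.6, -1.5]
width: 0.433
grasp_force: 20.0
```

>>> step_arm --steps '[{"delta_pos": [0.7,0,0],"yaw": 0,"gripper": 0.4},{"delta_pos": [0,0,0],"yaw": 0,"gripper": 0.4}]'

```text
time_s: 21.0
eef_pos: [0.5143, 0.1209, 0.1785]
orientation: [180.0, 0.0, 2.0]
force: [-0.4, -0.5, -2.3]
width: 0.435
grasp_force: 20.0
```

Run:
```python
from crop import *
o=robot.get_obs();print(o['eef_pos'],o['force'],o['ft_torque'])
comp('t5.png',[('side',205,125,90,90),('top',165,110,120,120)],(400,400))
```

```text
[0.51431773 0.12090392 0.17854708] [-0.41983743 -0.54078125 -2.32268122] [-0.0343461   0.17754548  0.03855823]
```

View pics/t5.png

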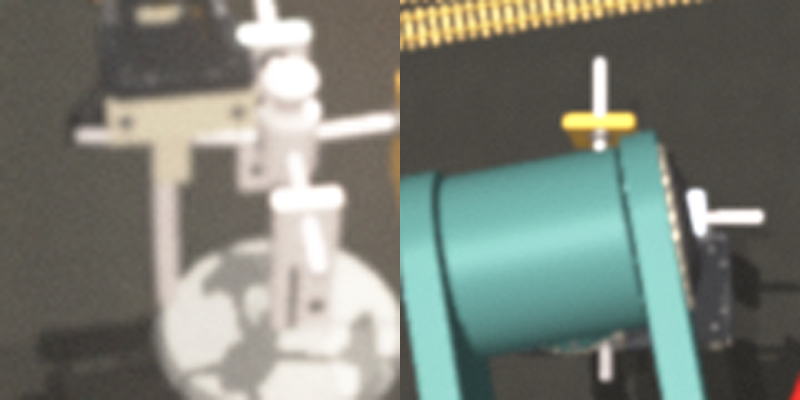

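Rod end emerges at (80,135), so the jig is threaded, and the tree hasn't moved. I'll continue to the collar.

>>> step_arm --steps '[{"delta_pos": [0.7,0,0],"yaw": 0,"gripper": 0.4},{"delta_pos": [0,0,0],"yaw": 0,"gripper": 0.4}]'

```text
time_s: 21.27
eef_pos: [0.5147, 0.1209, 0.1784]
orientation: [180.0, 0.1, 2.0]
force: [-3.8, 0.0, -1.2]
width: 0.43
grasp_force: 20.0
```

>>> step_arm --steps '[{"delta_pos": [0.7,0,0.1],"yaw": 0,"gripper": 0.4},{"delta_pos": [0,0,0],"yaw": 0,"gripper": 0.4}]'

```text
time_s: 21.43
eef_pos: [0.515, 0.1209, 0.1783]
orientation: [180.0, 0.1, 2.0]
force: [-8.6, 0.2, 1.1]
width: 0.434
grasp_force: 20.0
```

>>> step_arm --steps '[{"delta_pos": [0.7,0,0],"yaw": 0,"gripper": 0.4},{"delta_pos": [0,0,0],"yaw": 0,"gripper": 0.4}]'

```text
time_s: 21.6
eef_pos: [0.5152, 0.121, 0.1782]
orientation: [180.0, 0.2, 2.1]
force: [-13.1, -1.4, 3.0]
width: 0.431
grasp_force: 20.0
```

Collar contact is felt, so I back off the overtravel and lower until the rod carries the jig.

>>> step_arm --steps '[{"delta_pos": [-1.7,0,0],"yaw": 0,"gripper": 0.4},{"delta_pos": [0,0,0.4],"yaw": 0,"gripper": 0.4},{"delta_pos": [0,0,0],"yaw": 0,"gripper": 0.4}]'

```text
time_s: 21.85
eef_pos: [0.5147, 0.1209, 0.1781]
orientation: [-180.0, -0.0, 2.0]
force: [-3.2, 0.4, -1.7]
width: 0.434
grasp_force: 20.0
```

>>> step_arm --steps '[{"delta_pos": [0,0,0.5],"yaw": 0,"gripper": 0.4},{"delta_pos": [0,0,0],"yaw": 0,"gripper": 0.4}]'

```text
time_s: 22.02
eef_pos: [0.5147, 0.1209, 0.1775]
orientation: [-180.0, 0.0, 2.0]
force: [-2.3, -0.9, -0.5]
width: 0.434
grasp_force: 20.0
```

>>> step_arm --steps '[{"delta_pos": [0,0,0.5],"yaw": 0,"gripper": 0.4},{"delta_pos": [0,0,0],"yaw": 0,"gripper": 0.4}]'

```text
time_s: 22.18
eef_pos: [0.5147, 0.1209, 0.177]
orientation: [-180.0, 0.0, 2.0]
force: [-2.2, 0.4, -0.1]
width: 0.431
grasp_force: 20.0
```

>>> step_arm --steps '[{"delta_pos": [0,0,0.4],"yaw": 0,"gripper": 0.4},{"delta_pos": [0,0,0],"yaw": 0,"gripper": 0.4}]'

```text
time_s: 22.35
eef_pos: [0.5147, 0.1209, 0.1767]
orientation: [-180.0, -0.0, 2.0]
force: [-3.1, 0.1, 0.4]
width: 0.432
grasp_force: 20.0
```

>>> step_arm --steps '[{"delta_pos": [0,0,0],"yaw": 0,"gripper": 0.4},{"delta_pos": [0,0,0],"yaw": 0,"gripper": 0.4}]' --force 4

```text
time_s: 22.52
eef_pos: [0.5148, 0.1209, 0.1767]
orientation: [-180.0, -0.0, 2.0]
force: [-0.7, -0.0, -0.5]
width: 0.437
grasp_force: 4.0
```

>>> step_arm --steps '[{"delta_pos": [0,0,0],"yaw": 0,"gripper": 0.1},{"delta_pos": [0,0,0],"yaw": 0,"gripper": 0.05},{"delta_pos": [0,0,0],"yaw": 0,"gripper": -0.05},{"delta_pos": [0,0,0],"yaw": 0,"gripper": -0.2},{"delta_pos": [0,0,0],"yaw": 0,"gripper": -0.2},{"delta_pos": [0,0,0],"yaw": 0,"gripper": -0.2},{"delta_pos": [0,0,-3],"yaw": 0,"gripper": -0.2},{"delta_pos": [0,0,-8],"yaw": 0,"gripper": -0.2},{"delta_pos": [0,0,-15],"yaw": 0,"gripper": -0.2},{"delta_pos": [0,0,-20],"yaw": 0,"gripper": -0.2},{"delta_pos": [0,0,-20],"yaw": 0,"gripper": -0.2},{"delta_pos": [0,0,-10],"yaw": 0,"gripper": -0.2}]'

```text
time_s: 23.52
eef_pos: [0.5151, 0.121, 0.2558]
orientation: [-180.0, -0.2, 2.0]
force: [-0.0, 1.2, 0.1]
width: 0.596
grasp_force: 0.0
```

>>> step_arm --steps '[{"delta_pos": [-30,0,-5],"yaw": 0,"gripper": -0.2},{"delta_pos": [-30,0,0],"yaw": 0,"gripper": -0.2},{"delta_pos": [-30,20,0],"yaw": 0,"gripper": -0.2},{"delta_pos": [-20,30,0],"yaw": 0,"gripper": -0.2},{"delta_pos": [0,35,0],"yaw": 0,"gripper": -0.2},{"delta_pos": [0,35,0],"yaw": 0,"gripper": -0.2},{"delta_pos": [0,35,0],"yaw": 0,"gripper": -0.2},{"delta_pos": [0,35,0],"yaw": 0,"gripper": -0.2},{"delta_pos": [0,20,0],"yaw": 0,"gripper": -0.2},{"delta_pos": [0,0,0],"yaw": 0,"gripper": -0.2},{"delta_pos": [0,0,0],"yaw": 0,"gripper": -0.2}]'

```text
time_s: 24.43
eef_pos: [0.4121, -0.0936, 0.2577]
orientation: [-180.0, 0.0, 1.9]
force: [0.1, 1.8, 0.1]
width: 0.596
grasp_force: 0.0
```

Run:
```python
from crop import *
o=robot.get_obs();print(o['eef_pos'],o['force'])
comp('t6.png',[('side',205,115,100,100),('top',165,110,120,120)],(400,400))
```

```text
[ 0.41210228 -0.0935726   0.25770484] [0.10318805 1.80570759 0.05470131]
```

View pics/t6.png

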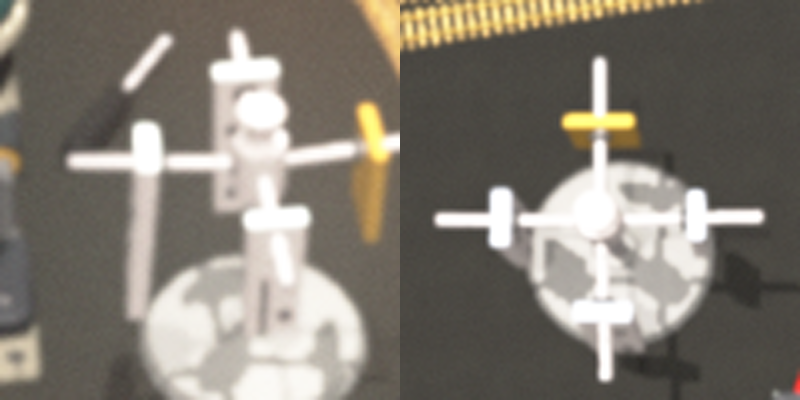

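The jig hangs on the branch at (147,150) left crop / (602,312) right crop, and the tree is still aligned. Its lower end leans out slightly at (137,318), which may be swing. I'll track it by code over a second.

```bash
cat > lean.py <<'E'
from h import *
def lean(k=1):
    for _ in range(k):
        f=grab('side'); im=f['img'].min(2).astype(float); rows=np.arange(158,188); c=[]
        for r in rows:
            w=np.clip(im[r,230:252]-90,0,None); c.append(230+(w*np.arange(22)).sum()/w.sum())
        s,b=np.polyfit(rows,c,1)
        p=[proj(f,(.5145,.101,z)) for z in(.165,.08)]; e=(p[1][0]-p[0][0])/(p[1][1]-p[0][1])
        print(robot.get_obs()['time_s'],'x@158 %.2f x@188 %.2f'%(b+s*158,b+s*188),'slope %.3f plumb %.3f lean deg %.1f'%(s,e,np.degrees(np.arctan((e-s)*np.linalg.norm(p[1]-p[0])/ (365*.085/ (np.linalg.norm(ray(f,*p[0])[0]-[.5145,.1,.12])))))))
E
python3 -c "
from lean import *
lean(16)"
```

```text
24.5833 x@158 240.26 x@188 242.10 slope 0.061 plumb 0.034 lean deg -1.1
24.6333 x@158 240.28 x@188 242.07 slope 0.059 plumb 0.034 lean deg -1.0
24.6833 x@158 240.28 x@188 242.05 slope 0.059 plumb 0.034 lean deg -1.0
24.7333 x@158 240.25 x@188 242.09 slope 0.061 plumb 0.034 lean deg -1.1
24.7833 x@158 240.26 x@188 242.06 slope 0.060 plumb 0.034 lean deg -1.1
24.8333 x@158 240.28 x@188 242.09 slope 0.060 plumb 0.034 lean deg -1.1
24.8833 x@158 240.29 x@188 242.07 slope 0.059 plumb 0.034 lean deg -1.1
24.9333 x@158 240.27 x@188 242.11 slope 0.061 plumb 0.034 lean deg -1.1
24.9833 x@158 240.28 x@188 242.09 slope 0.060 plumb 0.034 lean deg -1.1
25.0333 x@158 240.27 x@188 242.08 slope 0.060 plumb 0.034 lean deg -1.1
25.0833 x@158 240.27 x@188 242.09 slope 0.061 plumb 0.034 lean deg -1.1
25.1333 x@158 240.29 x@188 242.07 slope 0.059 plumb 0.034 lean deg -1.0
25.1833 x@158 240.26 x@188 242.08 slope 0.060 plumb 0.034 lean deg -1.1
25.2333 x@158 240.28 x@188 242.06 slope 0.059 plumb 0.034 lean deg -1.0
25.2833 x@158 240.27 x@188 242.09 slope 0.061 plumb 0.034 lean deg -1.1
25.3333 x@158 240.26 x@188 242.09 slope 0.061 plumb 0.034 lean deg -1.1
```

Run:
```python
from h import *
f=grab('side');im=f['img'].min(2)
print(list(range(234,252)))
for r in range(144,200,3): print(r,im[r,234:252].tolist())
for x in (.505,.5145,.52):
  print(x,[proj(f,(x,.101,z)).round(1).tolist() for z in(.19,.165,.11,.06)])
```

```text
[234, 235, 236, 237, 238, 239, 240, 241, 242, 243, 244, 245, 246, 247, 248, 249, 250, 251]
144 [62, 64, 70, 76, 87, 98, 106, 106, 104, 99, 90, 89, 89, 86, 90, 91, 90, 92]
147 [70, 78, 88, 123, 221, 254, 255, 255, 255, 253, 220, 136, 99, 90, 87, 88, 91, 92]
150 [85, 85, 91, 127, 228, 255, 255, 255, 255, 255, 251, 177, 105, 90, 90, 91, 86, 90]
153 [186, 186, 187, 198, 237, 254, 255, 255, 255, 255, 254, 214, 161, 165, 171, 173, 175, 173]
156 [226, 226, 226, 230, 239, 252, 255, 255, 255, 255, 253, 220, 197, 220, 235, 238, 240, 240]
159 [87, 91, 94, 116, 153, 181, 200, 203, 205, 195, 158, 121, 97, 95, 92, 94, 96, 95]
162 [87, 88, 96, 119, 148, 179, 192, 200, 198, 182, 152, 112, 93, 87, 91, 91, 92, 89]
165 [89, 88, 99, 126, 156, 182, 196, 199, 193, 174, 137, 105, 94, 95, 91, 90, 91, 94]
168 [87, 89, 94, 115, 146, 178, 191, 197, 190, 166, 132, 103, 94, 91, 91, 91, 89, 90]
171 [89, 90, 102, 139, 168, 187, 196, 194, 185, 153, 116, 96, 89, 91, 91, 91, 90, 91]
174 [85, 95, 112, 145, 177, 191, 193, 197, 182, 149, 109, 95, 90, 89, 90, 90, 90, 89]
177 [86, 96, 113, 146, 176, 192, 196, 194, 173, 13
[... 182 characters left out ...]
89, 95, 113, 141, 173, 193]
186 [84, 93, 119, 161, 186, 194, 195, 179, 145, 108, 97, 116, 145, 184, 218, 229, 227, 220]
189 [85, 98, 128, 167, 189, 195, 190, 172, 146, 145, 185, 219, 228, 231, 234, 227, 203, 179]
192 [85, 96, 130, 167, 187, 194, 189, 177, 184, 217, 231, 233, 236, 235, 234, 234, 230, 230]
195 [83, 88, 98, 107, 116, 123, 145, 176, 207, 225, 229, 229, 230, 232, 232, 234, 233, 234]
198 [83, 87, 89, 86, 87, 105, 135, 165, 196, 212, 217, 219, 219, 218, 220, 220, 220, 223]
0.505 [[238.6, 157.5], [238.9, 165.2], [239.6, 181.0], [240.2, 194.3]]
0.5145 [[242.5, 157.2], [242.8, 164.9], [243.3, 180.7], [243.8, 194.0]]
0.52 [[244.8, 157.1], [245.0, 164.7], [245.5, 180.6], [245.8, 193.9]]
```

The jig is still. The few degrees of outward lean match how a 12 mm thick plate settles on the upward-bent rod. Its inner edge (x≈245.2) sits right at the collar seam (x≈246), and the cross branches are unchanged at (438,219) to (762,216). The arm is clear, so I'm handing in.

```bash
python3 -c "
from cell import robot
print(robot.finish_job())"
```

```text
the job is handed in; nothing more can be done
None
```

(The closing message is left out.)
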